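# Bolt, tug-test and turn over the parts cassette

## Robot

A 6-joint arm with a two-finger parallel gripper is mounted at the origin on the work surface. World frame = base frame: x ahead of the robot, y to its left, z up, the work surface at z = 0. Lengths are in m, angles in rad, forces in N, time in s.
With the tool pointing down it reaches from about 0.275 to 0.875 m from the base axis. Payload 12.5 kg.
Tool frame: the origin (TCP) lies on the centre line of the jaws, within the pads' length; the fingertips stand r.finger_overhang ahead of it and the grasp point (between the pads) lies 3 mm ahead of it (r.finger_overhang is the distance from the TCP to the fingertips, in m); z points along the fingers, y is the line along which they close (so a half turn about z gives the same grasp; the last joint's range is limited). The gripper opens to 85 mm and grips with 20 to 120 N. Pads are 22 mm wide; open, the fingers measure 114 mm over their backs; the gripper's body (76 mm by 85 mm) begins 54 mm behind the grasp point. The pads swing forward as they close: fully open they stand 13 mm farther back than shut.
Start: joints at [-1.205, 0.351, 1.652, -0, 1.139, -0.085], TCP at [0.24, -0.495, 0.253] pointing down, gripper open.
Joint ranges: [-2.75, 2.75], [-0.79, 2.1], [0.01, 2.65], [-1.57, 4.71], [0.07, 3.14], [-2.87, 2.87]. Speed limits (rad/s): [2.22, 2.22, 2.79, 3.14, 3.14, 3.14].

## Interface

Orientations are given as a unit quaternion [x, y, z, w].
In Python, from cell import r, optics gives the robot as it stands. The module is installed in compiled form; this text tells all that it offers. Calls block until the motion is done:
- r.move_to(position, orientation): joint-space move of the TCP to a pose.
- r.move_linear(position, rot=None, vel=0.15): straight line of the TCP; rot=None keeps the orientation; vel is the mean speed in m/s.
- r.set_joints(angles): joint-space move.
- r.set_gripper(opening, squeeze=None): opening from 0.0 (shut) to 1.0 (fully open); squeeze is the grip in N (None keeps the last); returns when the fingers have stopped.
- r.sleep(seconds).
- r.inverse_kinematics(position, orientation): joint angles nearest the present ones, or None.
- optics.get_image(name): name is "scene" or "top" or "wrist"; returns a dict with "pixels" (400x640x3 uint8, red, green, blue), "depth" (400x640 float32, m along the optical axis (not along the pixel's ray), 0 where there is no reading), "fx", "fy", "cx", "cy" (pixels), "camera_from_world" (4x4, takes a point from world to camera coordinates); the wrist camera has in their place "mount" (4x4, takes a point from camera to tool coordinates, whose origin is the TCP and whose axes are the flange's). Camera axes: x right, y down, z forward; pixel columns grow to the right and rows downward; lengths in m; the calibration is good to about 2 mm. A picture is of the moment at which its call begins: read the wrist's pose just before it.
A pose or a line that the arm cannot do raises r.PlanningError and nothing moves.
- r.hand_in(): hands the job in; it is judged then, once.
Readings, each from a call of its own:
- r.current_t(): time.
- r.current_q(): joint angles.
- r.current_qvel(): joint speeds.
- r.current_effort(): joint torques, N m.
- r.current_tool_pos(): TCP position.
- r.current_ee_rot(): TCP orientation.
- r.current_contact_force(): force on the tool from outside, world axes, zero at the start.
- r.current_torque(): the same for the moment, N m.
- r.current_opening(): opening from 0.0 (shut) to 1.0 (fully open).
- r.current_finger_force(): force on a finger pad.
Only numpy, scipy, OpenCV 4.12 (cv2) and the standard library are available. Lean on these libraries where they do the work, as an engineer would, in place of code of your own. Each camera call takes 0.05 s, during which the arm holds its last target. There are 200 camera calls.

## Task

Turn the parts cassette upside down in its turnover stand so that loose scraps can fall out through its grille. First slide the bolt fully home over the cassette's edge, and with the bolt home give the cassette's handle a firm upward tug, until it comes up hard against the bolt (about 10 N beyond its weight), to make sure that the bolt holds; only then turn the cradle over, all the way to its stop. Leave the other things on the bench where they are.

Things in the scene. Friction and masses are not known exactly. Their poses are not given: they have to be found in the camera images.
- stand: Turnover stand, fixed to the table: dark base plate 150 x 262 mm with a shallow scrap pan, and two aluminium posts (tops 125 mm above the table) 238 mm apart along y. The aluminium cradle with the cassette hangs between them. Origin on the table below cradle_centre, same axes.
- cradle_centre (a point): Point on the cradle's level turning axis, at the middle of the cassette's place, 105 mm above the table; fixed to the stand. Frame: z up, y along the turning axis towards the crank's end (on the robot's left), x level across the cradle, pointing away from the robot to within 12 degrees.
- crank_axis (a point): Point on the turning axis, 140 mm along y from cradle_centre, level with the middle of the crank's grip, which circles round this point at 60 mm radius. Fixed to the stand; same axes as cradle_centre.
- crank_grip (a point): Middle of the crank's grip: a black sleeve, 18 mm diameter, 56 mm long, along the turning axis. It spins freely on its bar: pinched from above it can be carried round without turning the gripper. Starts on the robot's side of the axis, at axis height, and turns with the cradle. The crank's arm is 34 mm away along -y.
- cradle (a joint): Cradle's angle, rad: 0 upright (start, at a stop), 3.14 upside down (the other stop). Grows as the grip goes up from the robot's side, over the top and down the far side: the grip is at crank_axis + 60 mm * (-cos a along x, sin a up). Stiff pivot (0.3 N m of friction, 5 N at the grip): it stays where it is left.
- bolt (a joint): Travel of the steel bolt in m, along the stand's +y while the cradle is upright: 0 drawn back, 0.030 fully home at its stop; starts at 0 to 0.008. The tip passes the cassette's edge at 0.010 and lies 20 mm over it when home. About 2 N of friction; it stays where it is left.
- bolt_knob (a point): Centre of the bolt's upright steel knob, a block 14 mm (x) x 26 mm (y) x 32 mm tall on the flat bolt, at the cradle's end away from the crank. It moves with the bolt. Its top is 62 mm above the axis; below this point it is bare for 12 mm, down to the tops of two guide strips beside the bolt.
- bolt_bar: The flat steel bolt itself, 24 x 60 x 8 mm (see bolt); the body's origin lies on the turning axis, not on the bar: for contact only. When fully home its underside is 4 mm above the cassette's edge, so the cassette can be lifted 4 mm before the bolt stops it.
- tug_handle (a point): Centre of the grip bar of the cassette's bridge handle: the bar is 12 mm wide (x), 50 mm long (y), 14 mm tall, its underside 24 mm above the cassette's grilled top; this point is 49 mm above the cassette's middle and 19 mm from it towards the bolt. When tugged it rises some 4 mm before the bolt takes the load. Moves with the cassette.
- cassette: Dark grey plastic parts cassette with a grilled top, 86 mm (x) x 130 mm (y) x 36 mm tall without its handle, 0.25 to 0.5 kg, white printed parts inside. Origin at its middle. It lies loose in the cradle with 2 mm of play at each side; its end by the crank is under a fixed lip (4 mm of play), its other end is held only by the bolt. z up as it starts.
- scraper: Black-handled scraper, 200 mm long, lying before the stand. A bystander: leave it alone. Origin at its underside.
- beater: Red printed rod with a ball end, 180 mm long, lying behind the stand. A bystander: leave it alone. Origin at its underside.
- marker: Marker pen, 140 mm long, lying. A bystander: leave it alone. Origin at its underside.
- cage: Orange printed openwork drum, 90 mm across, 100 mm tall. A bystander: leave it alone. Origin at its underside.
- glue: White bottle, 56 mm across, 150 mm tall. A bystander: leave it alone. Origin at its underside.
- carton: Small cardboard box, 80 x 80 x 70 mm. A bystander: leave it alone. Origin at its underside.
Mind the look-alikes: they are no part of the job. Of the things like the cassette, leave any that is yellow; of the rest the larger one is meant.

How it is judged:
On the way, in this order (a step that is already met when the one before it is completed fails the run):
1. the bolt is slid home with the cassette upright in the cradle (value of joint bolt above 0.025 m and distance between cassette and cradle_centre below 0.02 m and value of joint cradle below 0.2 rad), for 0.2 s.
2. the gripper pulls the cassette up against the bolt, and the bolt holds it (all of step 1 and contact force between the fingers and cassette above 1 N and contact force between cassette and bolt_bar above 2 N), for 0.15 s.
3. the cradle is turned right over with the cassette in it (value of joint bolt above 0.025 m and distance between cassette and cradle_centre below 0.02 m and value of joint cradle above 2.95 rad), for 0.2 s.
At the end, for the whole second after the job is handed in: The cradle is at rest upside down, within 0.19 rad of its stop; the cassette is in it, upside down (within 0.24 rad), its middle within 20 mm of the cradle's; the bolt is home, within 5 mm of its stop (all of step 3 and angle between cassette's own z axis and vertical above 2.9 rad and velocity of joint cradle between -0.05 and 0.05 rad/s); the robot touches nothing.
It fails at once if the cassette comes out of the cradle (distance between cassette and cradle_centre above 0.03 m).
It fails at once if a bystander is moved more than 30 mm (distance of any of scraper, beater, marker, cage, glue, carton from where it was at the start of the episode above 0.03 m).
It also fails if it takes over 64 s, if anything falls off the work surface, if the arm or the gripper's body presses on something with over 40 N, if the wrist force passes 120 N, or if a joint passes its speed limit or range.

## Working session

There is one attempt and no reset: what is moved stays moved. The work goes in short steps, each a Python script; the robot and the scene stay as the last script left them, time stands still between calls to the robot, and variables do not carry over. Pictures are saved under pics/ and viewed, at most 10 in all, crops included, and the job is handed in when it is done.

```bash
mkdir -p pics
cat > h.py <<'E'
from cell import r, optics
import numpy as np, cv2
def snap(name,fn):
    im=optics.get_image(name); np.savez('pics/'+fn+'.npz',**{k:v for k,v in im.items()})
    cv2.imwrite('pics/'+fn+'.png',im['pixels'][:,:,::-1]); return im
def world(im,u,v,d=None,k=1):
    d=np.median([x for x in im['depth'][v-k:v+k+1,u-k:u+k+1].ravel() if x>0]) if d is None else d
    p=np.array([(u-im['cx'])/im['fx']*d,(v-im['cy'])/im['fy']*d,d,1])
    return (np.linalg.inv(im['camera_from_world'])@p)[:3]
def load(fn): return dict(np.load('pics/'+fn+'.npz'))
E
python3 - <<'E'
from h import *
snap('top','top1'); snap('scene','sc1'); print(r.current_t(), r.finger_overhang, r.current_ee_rot())
im=load('top1');print(im['camera_from_world'],im['fx'])
E
```

```text
0.1 0.022 [ 9.74703474e-01  2.23501396e-01 -7.40942835e-05 -5.08849653e-04]
[[ 0.02431162 -0.99960131 -0.01435858  0.00205949]
 [-0.99756832 -0.02331875 -0.0656786   0.49854614]
 [ 0.06531759  0.01592042 -0.99773752  1.06867864]
 [ 0.          0.          0.          1.        ]] 386.73505087698305
```

View pics/top1.png

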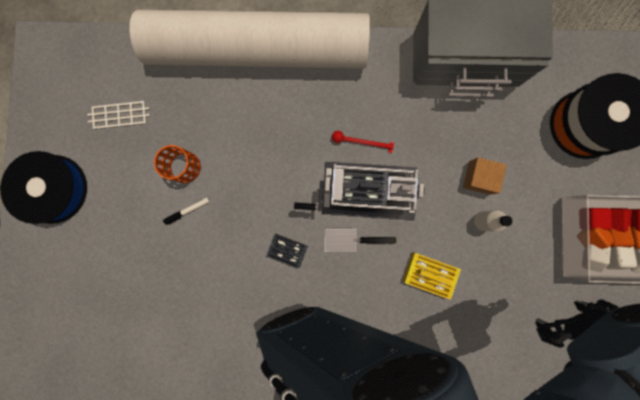

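View pics/sc1.png

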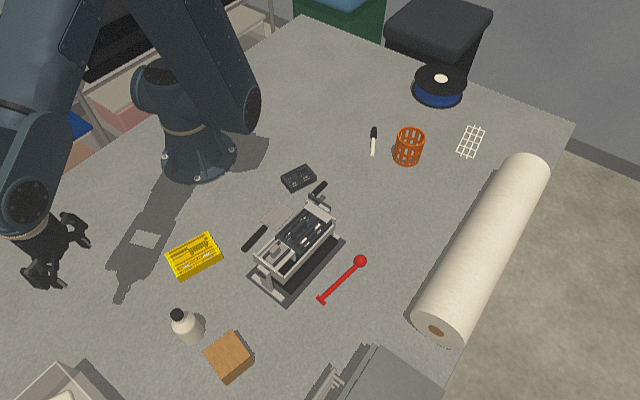

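Candidates for the cassette: the dark one in the stand at top (370,188), a small dark one at (287,250) and a yellow one at (432,275). The description fits the large dark one in the stand. The crank grip is at (303,206) and the bolt is at the right end, near (405,190). Next, a close crop.

Run:
```python
from h import *
im=load('top1');p=im['pixels'][150:235,285:435,::-1]
cv2.imwrite('pics/c1.png',cv2.resize(p,None,fx=5,fy=5,interpolation=cv2.INTER_CUBIC))
# tall points of the stand
H=np.zeros((400,640,3))
for v in range(140,245):
  for u in range(280,440):
    d=im['depth'][v,u]
    if d>0: H[v,u]=world(im,u,v,d)
np.save('pics/H.npy',H)
for n,(a,b) in dict(all=(0.02,0.3),grip=(.085,.125)).items():
  m=(H[...,2]>a)&(H[...,2]<b)
  if n=='grip': m[:,322:]=0
  q=H[m]; print(n,len(q),q.min(0),q.max(0),q.mean(0))
```

```text
all 3953 [ 0.35952187 -0.2368054   0.02000672] [0.65589356 0.13533467 0.1709244 ] [ 0.50713134 -0.09032281  0.11151306]
grip 261 [0.45108307 0.02254519 0.10268545] [0.52783852 0.09412987 0.11891784] [0.47222637 0.0500442  0.11231427]
```

View pics/c1.png

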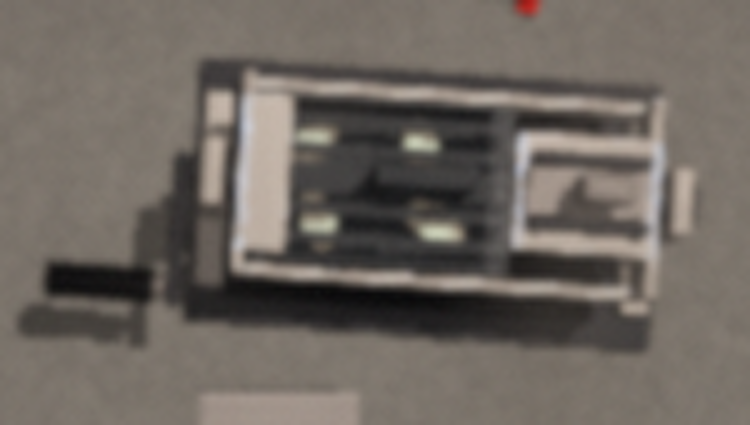

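Run:
```python
from h import *
c=np.array([0.505,-0.085,0.40])
for a in (90,-90):
    q=[np.cos(np.radians(a/2)),np.sin(np.radians(a/2)),0,0]
    print(a,r.inverse_kinematics(c,q))
r.move_linear([0.24,-0.495,0.36],vel=0.3)
a=-90 
q=[np.cos(np.radians(a/2)),np.sin(np.radians(a/2)),0,0]
J=[(abs(x[5]),s,x) for s in(1,-1) if (x:=r.inverse_kinematics(c,[q[0],s*abs(q[1]),0,0])) is not None]
J.sort(key=lambda t:t[0]); print(J[0]); r.move_to(c,[q[0],J[0][1]*abs(q[1]),0,0])
from scipy.spatial.transform import Rotation as R
T=np.eye(4);T[:3,:3]=R.from_quat(r.current_ee_rot()).as_matrix();T[:3,3]=r.current_tool_pos()
im=optics.get_image('wrist')
im['camera_from_world']=np.linalg.inv(T@im['mount'])
np.savez('pics/w1.npz',**im);cv2.imwrite('pics/w1.png',im['pixels'][:,:,::-1])
print(r.current_t(),T[:3,3],im['mount'],im['fx'])
```

```text
90 [-2.57681011e-01  1.66957601e-01  1.53200542e+00 -4.44089210e-16
  1.44262964e+00 -2.57681011e-01]
-90 None
(np.float64(0.25768101077105543), 1, array([-2.57681011e-01,  1.66957601e-01,  1.53200542e+00, -4.44089210e-16,
        1.44262964e+00, -2.57681011e-01]))
2.4417 [ 0.50490669 -0.08572637  0.39976405] [[-1.42359815e-03 -9.56132525e-01 -2.92930994e-01  7.42805407e-02]
 [ 9.99998984e-01 -1.38067432e-03 -3.53288241e-04  7.45199636e-04]
 [-6.66519240e-05 -2.92931200e-01  9.56133520e-01 -1.20350191e-01]
 [ 0.00000000e+00  0.00000000e+00  0.00000000e+00  1.00000000e+00]] 304.86389311736104
```

View pics/w1.png

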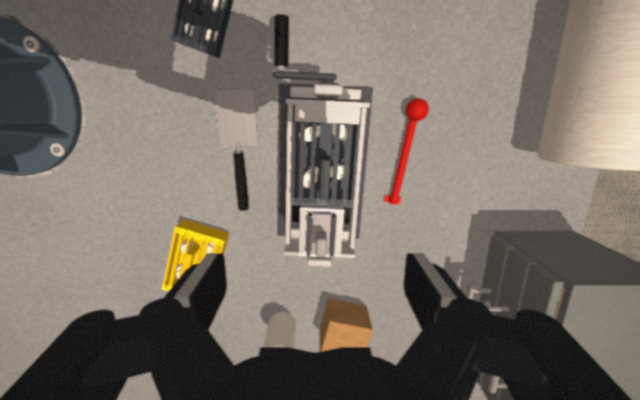

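Run:
```python
from h import *
im=load('w1')
A=cv2.resize(im['pixels'][5:110,265:380,::-1],None,fx=5,fy=5,interpolation=cv2.INTER_CUBIC)
B=cv2.resize(im['pixels'][170:275,265:380,::-1],None,fx=5,fy=5,interpolation=cv2.INTER_CUBIC)
C=cv2.resize(np.hstack([A,B]),(800,365)); cv2.imwrite('pics/c2.png',np.vstack([cv2.resize(A,(600,548))[:0],cv2.resize(np.hstack([A,B]),None,fx=800/1150,fy=800/1150)]))
for n,u,v in [('gripfar',281,18),('grip',281,40),('gripnear',281,60),('postC',328,90),('postB',320,263),('knob',320,240),('handle',322,213),('lip',325,113)]:
    print(n,world(im,u,v).round(4))
# height rows along y profile
for v in range(176,272,5):
    print(v,[int(1000*world(im,u,v,im['depth'][v,u])[2]) for u in range(282,364,4)])
```

```text
Traceback (most recent call last):
ValueError: all the input array dimensions except for the concatenation axis must match exactly, but along dimension 1, the array at index 0 has size 600 and the array at index 1 has size 800
```

Run:
```python
from h import *
im=load('w1')
A=im['pixels'][5:110,265:380,::-1];B=im['pixels'][170:275,265:380,::-1]
cv2.imwrite('pics/c2.png',cv2.resize(np.hstack([A,B]),None,fx=3.45,fy=3.45,interpolation=cv2.INTER_CUBIC))
for n,u,v in [('gripfar',281,18),('grip',281,40),('gripnear',281,60),('postC',328,90),('postB',320,263),('knob',320,240),('handle',322,213),('lip',325,113)]:
    print(n,world(im,u,v).round(4))
for v in range(176,272,5):
    print(v,[int(1000*world(im,u,v,im['depth'][v,u])[2]) for u in range(282,364,4)])
```

```text
gripfar [0.4661 0.0882 0.1129]
grip [0.4653 0.0647 0.1131]
gripnear [0.4645 0.0426 0.1133]
postC [0.5219 0.0073 0.1249]
postB [ 0.5127 -0.2285  0.1253]
knob [ 0.5119 -0.1735  0.1663]
handle [ 0.5151 -0.1499  0.1308]
lip [ 0.5182 -0.0196  0.1324]
176 [6, 107, 107, 119, 90, 123, 109, 124, 122, 122, 161, 161, 102, 123, 107, 108, 123, 97, 122, 109, 6]
181 [6, 108, 106, 116, 88, 121, 108, 122, 109, 123, 160, 160, 90, 122, 90, 90, 122, 101, 122, 107, 7]
186 [8, 106, 107, 113, 92, 122, 102, 121, 89, 122, 161, 159, 92, 122, 91, 91, 120, 105, 120, 108, 6]
191 [7, 109, 104, 111, 121, 123, 90, 122, 89, 123, 161, 161, 90, 123, 89, 92, 122, 108, 121, 109, 9]
196 [6, 106, 103, 107, 123, 123, 90, 122, 91, 123, 161, 161, 90, 121, 89, 121, 122, 114, 108, 7, 6]
201 [7, 108, 100, 122, 121, 122, 122, 121, 121, 122, 122, 123, 121, 122, 124, 122, 122, 122, 108, 7, 0]
206 [5, 108, 98, 11, 10, 120, 119, 118, 118, 117, 123, 123, 122, 123, 123, 124, 121, 122, 110, 8, -1]
211 [6, 109, 97, 10, 10, 125, 125, 127, 127, 126, 127, 126, 126, 127, 125, 126, 10, 82, 106, 8, 0]
216 [9, 108, 94, 12, 11, 127, 126, 140, 1
[... 390 characters left out ...]
39, 133, 158, 157, 152, 130, 139, 126, 19, 19, 106, 106, 6, 0]
241 [-1, 107, 91, 91, 89, 127, 137, 138, 133, 166, 165, 165, 137, 138, 127, 84, 83, 109, -1, 0, -1]
246 [0, 108, 109, 108, 107, 127, 138, 136, 135, 166, 167, 163, 138, 138, 125, 101, 100, 107, 0, 0, -1]
251 [0, 123, 123, 123, 124, 127, 138, 127, 134, 165, 166, 135, 138, 127, 126, 118, 116, 116, -1, -1, 0]
256 [0, -1, -2, 0, 0, 1, 0, 114, 126, 167, 165, 127, 139, 126, 126, 127, 126, 127, 127, 0, 0]
261 [-1, -3, 1, -1, 1, 0, 0, 124, 123, 124, 124, 122, 123, 0, 0, 0, 1, 0, 0, -1, 0]
266 [0, 0, -1, 0, 0, 0, 0, 520, 122, 124, 124, 125, 123, 0, 0, 0, 0, 1, 0, 0, 0]
271 [0, 0, 0, -1, 0, 0, 0, 0, -1, 0, 1, 0, 0, -1, 0, 0, 0, 0, -1, 1, 0]
```

View pics/c2.png

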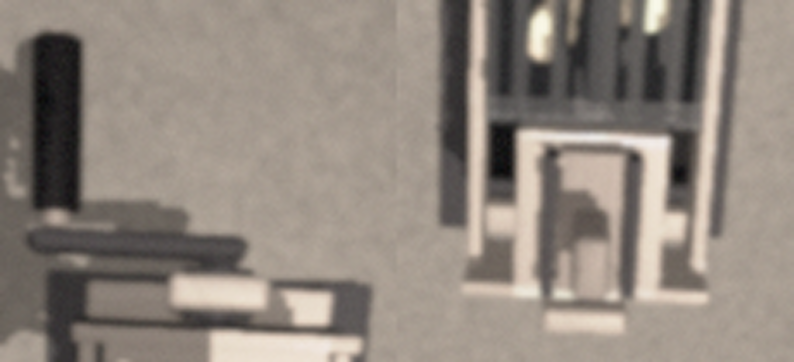

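Run:
```python
from h import *
im=load('w1');H=np.zeros((400,640,3))
for v in range(5,275):
  for u in range(265,380): H[v,u]=world(im,u,v,im['depth'][v,u])
def st(n,v0,v1,u0,u1,z0,z1):
    S=H[v0:v1,u0:u1]; q=S[(S[...,2]>z0)&(S[...,2]<z1)]
    (c,s,a)=cv2.minAreaRect((q[:,:2]*1000).astype(np.float32)); print(n,len(q),'mean',q.mean(0).round(4),'rect',np.round(c,1),np.round(s,1),round(a,1)); return np.array(c)/1000
k=st('knob',232,262,305,340,.161,.172)
h=st('handle',140,202,305,345,.154,.168)
pc=st('postC',80,98,310,345,.119,.131)
pb=st('postB',260,272,305,340,.119,.131)
g=st('grip',5,75,270,292,.107,.120)
d=pc-pb; print('posts',np.linalg.norm(d),'psi',np.degrees(np.arctan2(-d[0],d[1])))
```

```text
knob 205 mean [ 0.5128 -0.1829  0.166 ] rect [ 512.9 -184. ] [25.5 13.8] 85.7
handle 402 mean [ 0.5168 -0.0956  0.1604] rect [516.8 -96.5] [50.2 11.9] 87.3
postC 302 mean [0.5216 0.0081 0.1241] rect [522.    8.3] [16.8 35.5] 77.6
postB 164 mean [ 0.511  -0.2288  0.1244] rect [ 511.3 -229.4] [35.  11.1] 1.0
grip 831 mean [0.4646 0.0604 0.1119] rect [464.6  60.5] [68.1 24. ] 89.7
posts 0.23789679871079986 psi -2.5787756332634855
```

Measured points, checked against the given sizes:
- **Posts:** 238 mm apart.
- **Handle top:** at 161 mm, as it must be.
- **Knob top:** at 167 mm, as it must be.
- **Stand yaw:** −2.6°.

Next, the bolt.

```bash
cat >> h.py <<'E'
psi=np.radians(-2.6); X=np.array([np.cos(psi),np.sin(psi),0]); Y=np.array([-np.sin(psi),np.cos(psi),0]); Z=np.array([0,0,1.])
a=np.pi/2+psi; Q=[np.cos(a/2),np.sin(a/2),0,0]
knob=np.array([.5129,-.184,0]); hand=np.array([.5168,-.0965,0]); axis=np.array([.524,.0624,.105])
F=lambda: np.array(r.current_contact_force())
E
python3 - <<'E'
from h import *
r.set_gripper(0.6,40)
r.move_to(knob+Z*.24,Q); r.move_linear(knob+Z*.167,vel=.1)
f0=F(); r.set_gripper(0.0,50)
print('open',r.current_opening(),'F',f0.round(1),F().round(1),r.current_finger_force())
p0=np.array(r.current_tool_pos()); f0=F()
for i in range(1,18):
    r.move_linear(p0+Y*.002*i,vel=.05); d=(F()-f0)@Y
    print(i*2,round(d,1),end=' | ')
    if abs(d)>14: break
print(r.current_tool_pos(),p0,r.current_opening(),r.current_t())
E
```

```text
open 0.15431513158118185 F [ 0.2  0.  -0.7] [-2.3  1.   6.4] 51.02534830570221
2 -2.7 | 4 -1.3 | 6 -1.2 | 8 -1.1 | 10 -0.5 | 12 -0.7 | 14 -1.7 | 16 0.3 | 18 -0.5 | 20 -1.2 | 22 -0.7 | 24 -0.9 | 26 -2.0 | 28 -9.4 | 30 -23.4 | [ 0.51415361 -0.15665976  0.16768599] [ 0.51288613 -0.18404156  0.16754728] 0.1490474000856223 8.7083
```

The bolt moved about 27 mm and then met a hard stop, so it is home. Release it and tug the handle.

Run:
```python
from h import *
r.move_linear(np.array(r.current_tool_pos())-Y*.0008,vel=.02)
r.set_gripper(0.6)
p=np.array(r.current_tool_pos()); r.move_linear([p[0],p[1],.24],vel=.15)
im=snap('top','top2')
pts=np.array([world(im,u,v,im['depth'][v,u]) for v in range(165,210) for u in range(330,430)])
r.move_linear(hand+Z*.24,vel=.2); r.move_linear(hand+Z*.157,vel=.1)
r.set_gripper(0.0,70); r.sleep(.2)
print('open',r.current_opening(),'F',F().round(1),'finger',r.current_finger_force())
p0=np.array(r.current_tool_pos()); f0=F()
for i in range(1,25):
    r.move_linear(p0+Z*.0005*i,vel=.02); r.sleep(.05); d=(F()-f0)
    print(i*.5,d[2].round(1),end=' | ')
    if d[2]<-19: break
r.sleep(.4); print(F()-f0,r.current_tool_pos()-p0,r.current_opening(),r.current_t())
```

```text
open 0.12686691268449116 F [-3.1  0.6  5.9] finger 68.754962682724
0.5 -9.5 | 1.0 -10.2 | 1.5 -10.0 | 2.0 -10.0 | 2.5 -9.8 | 3.0 -9.3 | 3.5 -9.7 | 4.0 -10.7 | 4.5 -19.0 | [  7.47102075  -2.26192318 -24.33379651] [-1.20209833e-04  2.48115182e-05  4.15916117e-03] 0.12706191393647762 15.3417
```

Hard stop after about 4 mm, with a pull of about 14 N beyond the weight, held for 0.4 s. Lower, release and go to the crank.

Run:
```python
from h import *
p=np.array(r.current_tool_pos()); r.move_linear(p-Z*.0042,vel=.03); r.sleep(.1)
r.set_gripper(0.6); r.move_linear(hand+Z*.25,vel=.15)
g=lambda t: axis+Z*.003+.06*(-np.cos(t)*X+np.sin(t)*Z)
s=g(0); r.move_linear([s[0],s[1],.25],vel=.25); r.set_gripper(0.5); r.move_linear(s,vel=.1)
print('F',F().round(1)); r.set_gripper(0.0,40); r.sleep(.1)
print('open',r.current_opening(),F().round(1),r.current_t())
for k in range(1,4):
    r.move_linear(g(np.radians(8*k)),vel=.08); print(8*k,F().round(1),r.current_opening())
snap('wrist','w2'); snap('scene','s2'); print(r.current_t())
i=cv2.imread('pics/s2.png')[160:330,220:390]; cv2.imwrite('pics/s2c.png',cv2.resize(i,None,fx=3.5,fy=3.5,interpolation=cv2.INTER_CUBIC))
```

```text
F [1.4 0.4 1. ]
open 0.19737995051501953 [-5.   0.3  4.5] 20.0667
8 [-6.5  0.1  5.3] 0.19253390163304962
16 [-6.2  1.   6.7] 0.19805494578018598
24 [-5.5  0.8  8.5] 0.19331581809405482
20.9417
```

View pics/s2c.png

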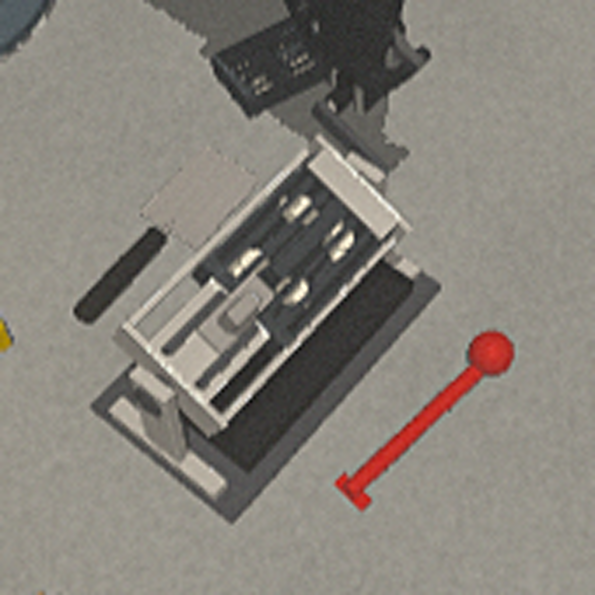

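The cassette is in place, the bolt is well over its edge, and the cradle is following the crank. Continue with force monitoring.

Run:
```python
from h import *
g=lambda t: axis+Z*.003+.06*(-np.cos(t)*X+np.sin(t)*Z)
for k in range(4,23):
    r.move_linear(g(np.radians(8*k)),vel=.08); f=F(); print(8*k,f.round(0),round(r.current_opening(),3),end=' | ')
    if np.linalg.norm(f)>35: print('stop');break
print(r.current_t(),r.current_tool_pos(),g(np.radians(8*k)))
snap('scene','s3')
i=cv2.imread('pics/s3.png')[160:330,220:390]; cv2.imwrite('pics/s3c.png',cv2.resize(i,None,fx=3.5,fy=3.5,interpolation=cv2.INTER_CUBIC))
```

```text
32 [-7.  0. 10.] 0.195 | 40 [-6. -0. 10.] 0.197 | 48 [-4. -0.  9.] 0.197 | 56 [-3. -0.  8.] 0.192 | 64 [-2.  1.  5.] 0.194 | 72 [0. 1. 5.] 0.197 | 80 [1. 1. 3.] 0.193 | 88 [2. 1. 2.] 0.198 | 96 [2. 1. 2.] 0.195 | 104 [ 5. -0. -1.] 0.193 | 112 [ 5.  2. -2.] 0.197 | 120 [ 6.  1. -3.] 0.198 | 128 [ 4.  2. -4.] 0.195 | 136 [ 5.  2. -4.] 0.191 | 144 [ 4.  2. -6.] 0.192 | 152 [ 3.  3. -6.] 0.193 | 160 [ 2.  3. -6.] 0.196 | 168 [ 0.  4. -6.] 0.193 | 176 [-0.  3. -7.] 0.193 | 25.85 [0.58347816 0.05972538 0.11200252] [0.58379223 0.05968485 0.11218539]
```

View pics/s3c.png

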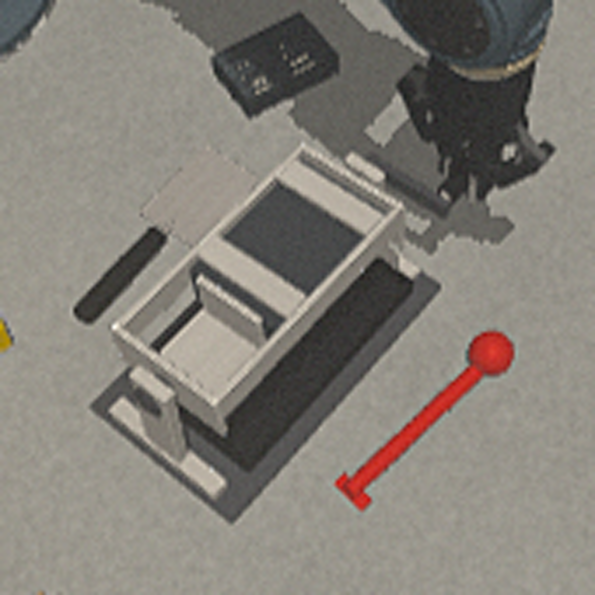

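The cradle is over with the cassette inside. Press down to the stop, then release.

Run:
```python
from h import *
p=np.array(r.current_tool_pos())
for i in range(1,15):
    r.move_linear(p-Z*.001*i,vel=.03); f=F(); print(i,f.round(0),end=' | ')
    if f[2]>14: break
print(r.current_tool_pos())
r.move_linear(np.array(r.current_tool_pos())+Z*.0005,vel=.02)
r.set_gripper(0.5); p=np.array(r.current_tool_pos()); r.move_linear([p[0],p[1],.27],vel=.15); r.sleep(.3)
im=snap('scene','s4'); snap('top','t4')
print(F().round(1),r.current_t())
i=cv2.imread('pics/t4.png')[120:260,270:450]; j=cv2.imread('pics/s4.png')[160:300,225:385]
cv2.imwrite('pics/s4c.png',cv2.resize(np.hstack([i,j]),None,fx=2.3,fy=2.3,interpolation=cv2.INTER_CUBIC))
T=load('t4'); q=np.array([world(T,u,v,T['depth'][v,u]) for v in range(150,225) for u in range(290,435)])
for y in np.arange(-.2,.03,.03):
    s=q[(abs(q[:,1]-y)<.012)&(q[:,2]>.1)&(q[:,2]<.16)]
    if len(s)>8: print(round(y,2),len(s),'dz/dx fit',np.polyfit(s[:,0],s[:,2],1).round(3))
```

```text
1 [-2.  4.  2.] | 2 [-3.  3.  4.] | 3 [-3.  4.  5.] | 4 [-1.  3.  4.] | 5 [-7.  3. 13.] | 6 [-9.  2. 23.] | [0.58372983 0.05972377 0.10779917]
[-0.6 -0.7  0.4] 29.6583
-0.2 151 dz/dx fit [-0.008  0.125]
-0.17 60 dz/dx fit [-0.013  0.131]
-0.14 320 dz/dx fit [-0.003  0.125]
-0.11 404 dz/dx fit [-0.024  0.136]
-0.08 386 dz/dx fit [-0.009  0.125]
-0.05 376 dz/dx fit [0.01  0.116]
-0.02 353 dz/dx fit [-0.002  0.126]
```

View pics/s4c.png

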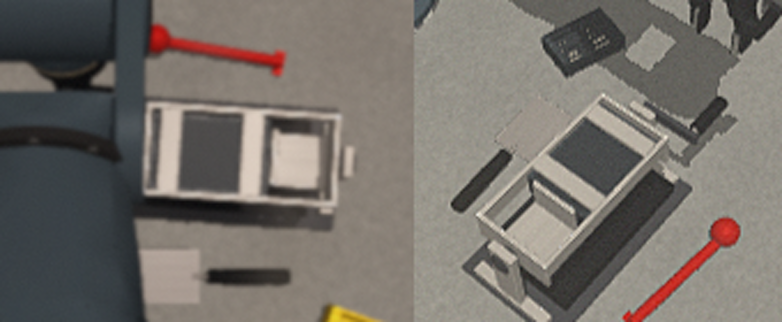

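The cradle sits level on its far stop with the cassette inside. The gripper is clear and the bystanders haven't moved.

```bash
python3 -c "
from h import *
print(r.hand_in())"
```

```text
the job is handed in; nothing more can be done
None
```

The job is handed in: the bolt went fully home, it held the handle at about 14 N beyond the cassette's weight, and the cradle is turned over on its stop with the cassette inside and the robot clear; the hand-in call returned no verdict.

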